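# Stack the leftovers for the fridge

### The arm

A 6-joint arm with a two-finger parallel gripper is mounted at the origin on the work surface. World frame = base frame: x ahead of the robot, y to its left, z up, the work surface at z = 0. Lengths are in mm, angles in degrees, forces in N, time in s.
With the tool pointing down it reaches from about 350 to 850 mm from the base axis. Payload 8.1 kg.
Tool frame: the origin (TCP) lies midway between the tips of the shut fingers; the grasp point (between the pads) lies 19 mm behind it; z points along the fingers, y is the line along which they close (so a half turn about z gives the same grasp; the last joint's range is limited). The gripper opens to 85 mm and grips with 20 to 120 N. Pads are 22 mm wide; open, the fingers measure 114 mm over their backs; the gripper's body (76 mm by 85 mm) begins 54 mm behind the grasp point. The pads swing forward as they close: fully open they stand 13 mm farther back than shut.
Start: joints at [-77.888, 7.471, 85.268, -0, 87.261, -4.893], TCP at [175.497, -573.765, 231.292] pointing down, gripper open.
Joint ranges: [-169.43, 169.43], [-51.17, 129.36], [1.28, 143.12], [-76.62, 256.62], [0, 156.53], [-152.29, 152.29]. Speed limits (degrees/s): [136.94, 136.94, 159.86, 180, 180, 180].

### API

Orientations are given as [roll, pitch, yaw] about the fixed x, y, z axes, in that order (R = Rz(yaw) Ry(pitch) Rx(roll)).
In Python, from bench import r gives the robot as it stands. The module is installed in compiled form; this text tells all that it offers.
- The arm moves only by the tool jog_arm, never from a script. Its argument "rows" is a list of rows, each a list of 2 entries, a list of its own where there are three numbers: the shift along the tool's x, y, z in mm, then the turn, a rotation vector about the tool's x, y, z in rad. A call has 1 to 10 rows; each row is the pose to reach, as a shift and turn from the pose commanded when the call began, along the tool's axes at that moment; what a row does not reach only later rows make up. A row lasts 1/10 s, in which the tool goes at most 50 mm and 8.59 degrees, less where a joint would pass 70% of its speed; a pose out of reach is approached as far as the arm can. A call with a gripper value outside its range is refused whole. "grip" is the finger opening in mm, from 0 to 85.4, set as the call begins (left out, the last holds). The fingers move at their own pace and stop on an object; "force" is the grip in N (left out, the last holds). Time passes only in rows, so rows that repeat a pose let the fingers close. It gives the time, the measured TCP pose, the force, the opening and the grip force at its end, in the units of the state.
- r.sense(): the state, without advancing time (a new reading comes with each control period).
- r.snapshot(name): name is "scene" or "top" or "wrist"; returns (picture, depth): 384x512x3 uint8, blue, green, red; 384x512 float32, mm along the optical axis (not along the pixel's ray), 0 where there is no reading.
- r.camera_params(name): a dict with "fx", "fy", "cx", "cy" (pixels), "dist_coeffs" ([k1, k2, p1, p2, k3] as OpenCV has them; the pictures are not rectified), "pose" (4x4, takes a point from camera to world coordinates); the wrist camera has in their place "tool_from_camera" (4x4, takes a point from camera to tool coordinates, whose origin is the TCP and whose axes are the flange's). Camera axes: x right, y down, z forward; pixel columns grow to the right and rows downward; lengths in mm; the calibration is good to about 2 mm. A picture is of the moment at which its call begins: read the wrist's pose just before it. camera_params takes no time and is no camera call.
- r.hand_in(): hands the job in; it is judged then, once.
The state is a dict: "time": time; "joint_pos": joint angles; "qd": joint speeds; "joint_efforts": joint torques, N m; "tool_pos": TCP position; "tcp_rot": TCP orientation; "ft_force": force on the tool from outside, world axes, zero at the start; "wrist_torque": the same for the moment, N m; "finger_gap": finger opening in mm; "grip_force": force on a finger pad.
Only numpy, scipy, OpenCV 4.12 (cv2) and the standard library are available. Lean on these libraries where they do the work, as an engineer would, in place of code of your own. Each camera call takes 0.05 s, during which the arm holds its last target. There are 200 camera calls.

### The job

Get the leftovers ready for the fridge in two neat stacks: on the rectangular wooden board the three red-lidded containers, the largest at the bottom, then the medium one, the smallest on top, each centred and with its long side along the board's long side; on the round cork trivet the wide bamboo-capped glass jar, with the small bamboo-capped one centred on top. Tip nothing over, and leave the silver bottle and the green spoon where they are.

Things in the scene. Friction and masses are not known exactly. Their poses are not given: they have to be found in the camera images.
- large_c (a point): The largest of three closed lunch containers (rectangular white plastic box, red clip-on lid with a flat top), 120 long x 64 wide x 46 mm high, about 260 g, standing upright. The point is its centre, half-way up; x along its length, y across its width, z up; flat sides.
- medium_c (a point): The medium one of three closed lunch containers (rectangular white plastic box, red clip-on lid with a flat top), 98 long x 56 wide x 42 mm high, about 190 g, standing upright. The point is its centre, half-way up; x along its length, y across its width, z up; flat sides.
- small_c (a point): The smallest of three closed lunch containers (rectangular white plastic box, red clip-on lid with a flat top), 76 long x 46 wide x 38 mm high, about 130 g, standing upright. The point is its centre, half-way up; x along its length, y across its width, z up; flat sides.
- wide_jar_c (a point): The wide one of two closed round glass jars with a flat bamboo cap as wide as the jar, 64 mm across x 64 mm high, about 240 g, standing upright. The point is its centre, half-way up; z up; straight sides, the yaw means nothing.
- small_jar_c (a point): The small one of two closed round glass jars with a flat bamboo cap as wide as the jar, 46 mm across x 50 mm high, about 120 g, standing upright. The point is its centre, half-way up; z up; straight sides, the yaw means nothing.
- board_top (a point): Flat rectangular wooden board fixed on the worktop, 150 x 100 mm, 10 mm thick. The point is the middle of its upper face; x along its long side, z up.
- trivet_top (a point): Flat round cork trivet fixed on the worktop, 110 mm across, 10 mm thick. The point is the middle of its upper face; z up.
- bottle_c (a point): Silver aluminium bottle, 68 mm across, 210 mm high, standing upright; not to be disturbed. The point is its centre, half-way up.
- spoon: Green silicone spoon lying flat between the things, 205 mm long, 9 mm high, handle 14 mm wide, head 38 mm wide; not to be disturbed. The origin is on its underside, 110 mm from the handle's end; x along it towards the head.
There are look-alikes about, which are no part of the job. What is shaped like the part that bears small_c but turquoise is not meant.

How it is judged:
By the outcome, as a careful person would: the job done as asked, in the order asked, and still so for the second after the job is handed in, with the robot touching nothing.
It also fails if it takes over 141 s, if anything falls off the work surface, if the arm or the gripper's body presses on something with over 40 N, if the wrist force passes 120 N, or if a joint passes its speed limit or range.

## Working session

There is one attempt and no reset: what is moved stays moved. The work goes in short steps, Python scripts to look and compute and a tool call to move; the robot and the scene stay as the last step left them, time stands still between calls to the robot, and variables do not carry over. Pictures are saved under pics/ and viewed, at most 14 in all, crops included, and the job is handed in when it is done.

Besides the shell and the picture viewer there is one more tool, called after ">>>" as name([rows], argument=value, ...), one row to a line, values as JSON. jog_arm: Moves the arm, as the interface text tells. Its arguments: {"type":"object","properties":{"rows":{"type":"array"},"grip":{"type":"number"},"force":{"type":"number"}},"required":["rows"]}

```bash
mkdir -p pics; ls; python3 - <<'E'
from bench import r
import cv2,numpy as np
s=r.sense();print(s)
for n in("scene","top"):
    p,d=r.snapshot(n);c=r.camera_params(n);cv2.imwrite(f"pics/{n}0.png",p);np.savez(f"{n}0.npz",p=p,d=d);print(n,c)
print(r.camera_params("wrist"))
E
```

```text
pics
{'time': 0.0, 'joint_pos': array([-7.78876322e+01,  7.51452611e+00,  8.53306001e+01,  1.09285833e-03,
        8.72600592e+01, -4.89274460e+00]), 'qd': array([-0.06554317,  0.10176933,  0.04881945, -0.01346551, -0.02806271,
       -0.09784564]), 'joint_efforts': array([-1.82345084e-03, -5.69400537e+01, -5.00556993e+01, -4.48512310e-04,
        1.46819896e-02,  1.19047615e-05]), 'tool_pos': array([ 175.38993099, -573.21956279,  230.23782597]), 'tcp_rot': array([-1.79895291e+02, -1.00588688e-02,  1.70050500e+01]), 'ft_force': array([-0.09276005,  0.01585927, -0.70063657]), 'wrist_torque': array([-0.06280514,  0.0225907 ,  0.00659154]), 'grip_force': 0.0, 'finger_gap': 85.36954355634671}
scene {'fx': 457.51486988874854, 'fy': 457.51486988874854, 'cx': 265.00213915711015, 'cy': 185.47871068103703, 'dist_coeffs': array([-0.11861066,  0.        ,  0.        ,  0.        ,  0.        ]), 'pose': array([[-2.95472274e-01,  7.46237465e-01, -5.96511341e-01,
         1.08014043e+03],
       [ 9.55344680e-01,  2.28468637e-01, -1.87399638e-01,
         2.53540056e+02],
       [-3.56049786e-03,
[... 538 characters left out ...]
-03, -8.67436344e-02, -9.96187741e-01,
         1.51116674e+03],
       [ 0.00000000e+00,  0.00000000e+00,  0.00000000e+00,
         1.00000000e+00]])}
{'fx': 322.6947629174819, 'fy': 322.6947629174819, 'cx': 255.20033864300098, 'cy': 192.07024025836483, 'dist_coeffs': array([-0.0335113,  0.       ,  0.       ,  0.       ,  0.       ]), 'tool_from_camera': array([[-4.85744548e-04, -9.50619400e-01, -3.10358697e-01,
         7.94494888e+01],
       [ 9.99999363e-01, -1.45602452e-04, -1.11912998e-03,
         5.22540985e-01],
       [ 1.01867769e-03, -3.10359043e-01,  9.50618865e-01,
        -1.43568702e+02],
       [ 0.00000000e+00,  0.00000000e+00,  0.00000000e+00,
         1.00000000e+00]])}
```

View pics/scene0.png

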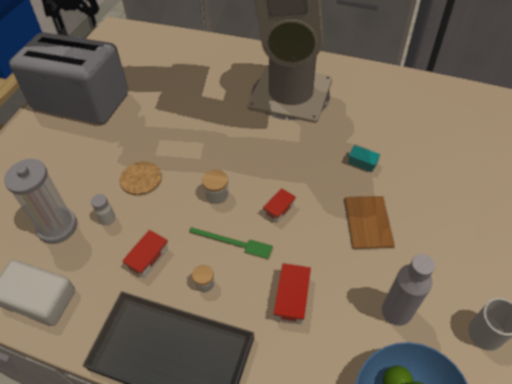

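View pics/top0.png

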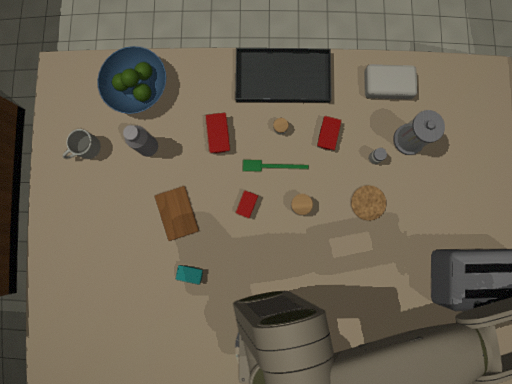

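The top view shows the red containers: large (218,132), medium (329,133), small (247,204). The jars are wide (302,204) and small (281,125). The board is at (177,213), the trivet at (368,202), the spoon at (275,166) and the bottle at (140,138). The turquoise look-alike at (189,275) isn't part of the job.

```bash
cat >h.py <<'E'
import cv2,numpy as np
from scipy.spatial.transform import Rotation as R
def cloud(d,c,T):
    v,u=np.indices(d.shape)
    uv=np.stack([u.ravel(),v.ravel()],1).astype(np.float64)[:,None]
    K=np.array([[c["fx"],0,c["cx"]],[0,c["fy"],c["cy"]],[0,0,1]])
    n=cv2.undistortPoints(uv,K,np.array(c["dist_coeffs"]))[:,0]
    P=np.c_[n,np.ones(len(n))]*d.reshape(-1,1)
    return (P@T[:3,:3].T+T[:3,3]).reshape(*d.shape,3)
def hsv(p): return cv2.cvtColor(p,cv2.COLOR_BGR2HSV)
def red(p):
    h=hsv(p); return ((h[...,0]<6)|(h[...,0]>172))&(h[...,1]>170)&(h[...,2]>60)
def rect(m,P,zmin=None,zmax=None):
    q=P[m]; z=np.median(q[:,2]); q=q[abs(q[:,2]-z)<6]
    (c,s,a)=cv2.minAreaRect(q[:,:2].astype(np.float32))
    if s[0]<s[1]: s=s[::-1];a+=90
    return np.round([*c,z,*s,(a+90)%180-90],1),len(q)
E
python3 - <<'E'
from h import *
from bench import r
for n in("top","scene"):
    f=np.load(n+"0.npz");p,d=f["p"],f["d"];c=r.camera_params(n);P=cloud(d,c,c["pose"])
    pts={"top":dict(large=(218,132),med=(329,133),small=(247,204),wj=(302,204),sj=(281,125),board=(177,213),triv=(368,202),spoonh=(252,166),spoont=(300,167),bottle=(131,132)),
     "scene":dict(large=(293,288),med=(148,250),small=(281,202),wj=(215,180),sj=(203,274),board=(369,222),triv=(140,179),spoonh=(258,250),spoont=(210,236),bottle=(422,268))}[n]
    h=hsv(p).astype(int)
    for k,(u,v) in pts.items():
        # connected region of similar hue and height around seed
        z0=np.median(P[v-1:v+2,u-1:u+2,2]); h0=h[v,u]
        dh=abs((h[...,0]-h0[0]+90)%180-90)
        m=(abs(P[...,2]-z0)<6)&(dh<8)&(h[...,1]>h0[1]*.6 if k!="bottle" else True)&(d>0)
        _,L=cv2.connectedComponents(m.astype(np.uint8));m=L==L[v,u]
        print(n,k,h0,*rect(m,P),np.round(P[m][:,:2].mean(0),1))
    t=P[(P[...,2]<15)&(d>0)&(P[...,0]>300)];print("table",np.median(t[:,2]))
E
```

```text
top large [179 204 129] [655.2 181.2  45.6 121.   61.9   7.3] 708 [654.2 180.8]
top med [  0 201 127] [ 658.5 -161.1   42.1   98.6   56.7  -13.6] 476 [ 657.8 -160.8]
top small [  1 204 130] [437.9  90.1  37.8  73.2  45.5 -21. ] 329 [437.7  89.8]
top wj [ 16 122 144] [437.2 -74.9  63.9  61.5  60.9 -44.3] 333 [436.9 -74.2]
top sj [ 17 119 137] [679.6 -12.3  49.8  43.9  42.1  30.7] 145 [678.7 -11. ]
top board [ 14 157 115] [409.5 307.5   9.5 148.9 100.7  18.8] 1420 [409.  307.1]
top triv [ 17 126 119] [ 445.8 -288.     9.7  107.   105.6  -89.4] 863 [ 446.6 -287.2]
top spoonh [ 67 155  99] [ 4.0000e+02  1.3000e+00 -2.0000e-01  1.6015e+03  1.1006e+03 -9.0000e+01] 113574 [545.4 100.8]
top spoont [ 67 163  97] [561.3   3.1   7.7 198.9  32.8 -89.4] 314 [559.9  30.6]
top bottle [ 15  12 131] [619.9 405.7 209.8  41.   38.1  68. ] 148 [620.1 405.8]
table -2.0118738898058837
scene large [  3 203 153] [659.5 179.5  46.1 120.1  64.6   7.4] 1601 [662.4 180. ]
scene med [  3 197 153] [ 662.6 -161.6   42.3   98.3   56.9  -13.6] 925 [ 664.8 -161.1]
scene small [  3 200 152] [441.   87.4  38.   77.7  45.4 -21.2] 473 [442.8  88.2]
scene wj [ 16 128 164] [440.6 -75.6  63.9  63.   62.1  42.3] 430 [441.4 -75. ]
scene sj [ 17 129 164] [682.1 -12.4  50.   44.9  44.8 -69.3] 341 [683.3 -12.2]
scene board [ 15 168 137] [410.2 305.5   9.7 154.9 101.   19.1] 2091 [416.4 306.7]
scene triv [ 16 134 146] [ 450.9 -287.7   10.2  114.1  109.1    9.9] 1091 [ 452.2 -286.9]
scene spoonh [ 58 126 111] [562.6   2.6   8.  196.6  31.8  89.3] 489 [563.3  32.6]
scene spoont [ 56 123 104] [560.1   2.8   8.  198.1  35.1  87.7] 523 [563.3  31.4]
scene bottle [  8  20 150] [623.5 404.3 209.6  41.3  39.9 -32.9] 384 [624.2 403.9]
table 0.4053817253054035
```

>>> jog_arm([
  [[0,0,-40],[0,0,0]],
  [[340,-290,-20],[0,0,0.085]],
  [[340,-290,-20],[0,0,0.085]],
  [[340,-290,-20],[0,0,0.085]],
  [[340,-290,-20],[0,0,0.085]],
  [[340,-290,-20],[0,0,0.085]],
  [[340,-290,-20],[0,0,0.085]],
  [[340,-290,-20],[0,0,0.085]],
  [[340,-290,-20],[0,0,0.085]],
  [[340,-290,-20],[0,0,0.085]],
], grip=85)

```text
time: 1.1
tool_pos: [416.4, -194.9, 251.0]
tcp_rot: [-180.0, -0.0, 12.1]
ft_force: [1.0, -0.1, 0.5]
finger_gap: 85.4
grip_force: 0.0
```

>>> jog_arm([
  [[314,-316,0],[0,0,0.084]],
  [[314,-316,0],[0,0,0.084]],
  [[314,-316,0],[0,0,0.084]],
  [[314,-316,0],[0,0,0.084]],
  [[314,-316,0],[0,0,0.084]],
  [[314,-316,0],[0,0,0.084]],
  [[314,-316,0],[0,0,0.084]],
  [[314,-316,0],[0,0,0.084]],
  [[314,-316,0],[0,0,0.084]],
  [[314,-316,0],[0,0,0.084]],
])

```text
time: 2.1
tool_pos: [656.8, 182.9, 247.5]
tcp_rot: [-179.9, 0.2, 7.6]
ft_force: [-0.7, -0.7, -1.1]
finger_gap: 84.9
grip_force: 0.0
```

```bash
cat >>h.py <<'E'
def pose(s):
    T=np.eye(4);T[:3,:3]=R.from_euler("xyz",s["tcp_rot"],degrees=True).as_matrix();T[:3,3]=s["tool_pos"];return T
def wrist(r,name=None):
    s=r.sense();c=r.camera_params("wrist");p,d=r.snapshot("wrist")
    if name: cv2.imwrite(f"pics/{name}.png",p)
    return s,p,d,cloud(d,c,pose(s)@c["tool_from_camera"])
def find(p,d,P,hue,z,near,sat=80,dz=5,tol=9):
    """component of hue at height z, closest to near -> rect"""
    h=hsv(p).astype(int);dh=abs((h[...,0]-hue+90)%180-90)
    m=(abs(P[...,2]-z)<dz)&(dh<tol)&(h[...,1]>sat)&(d>0)
    n,L,st,_=cv2.connectedComponentsWithStats(m.astype(np.uint8))
    out=[(rect(L==i,P),P[L==i][:,:2].mean(0)) for i in range(1,n) if st[i,4]>150]
    if not out: return None
    return min(out,key=lambda o:np.hypot(o[0][0][0]-near[0],o[0][0][1]-near[1]))
def plan(s,xyz,yaw):
    T=pose(s);d=T[:3,:3].T@(np.array(xyz)-T[:3,3]);y=s["tcp_rot"][2]
    return "shift",np.round(d,1),"turn z",round(-np.radians((yaw-y+180)%360-180),4)
E
python3 - <<'E'
from h import *
from bench import r
s,p,d,P=wrist(r,"w1")
print(s["tool_pos"],s["tcp_rot"],s["finger_gap"])
for k,hue,z,near in [("large",0,46,(657,180)),("sj",16,50,(680,-12)),("small",0,38,(438,90)),("board",14,10,(410,307))]:
    print(k,find(p,d,P,hue,z,near))
f=find(p,d,P,0,46,(657,180))
for z in(8,12):print(plan(s,[*f[0][0][:2],z],f[0][0][5]))
E
```

```text
[656.76023736 182.93296459 247.46830027] [-179.92260503    0.24241835    7.5808263 ] 84.90027538429676
large ((array([657.9, 180.1,  47.3, 118.4,  64.1,   7.2]), 6214), array([661.27216656, 180.62021783]))
sj ((array([680.9, -12.2,  50.5,  45.6,  44.9, -65.3]), 1397), array([681.60098367, -10.93637585]))
small ((array([439.6,  88.9,  38.7,  77.3,  46.3, -19.5]), 1609), array([443.30256113,  89.58371178]))
board ((array([417.8, 290.1,  10.7, 151.7,  63.4,  18.5]), 2098), array([401.06452998, 274.35615021]))
('shift', array([  1.8,   3.3, 239.5]), 'turn z', np.float64(0.0066))
('shift', array([  1.8,   3.3, 235.5]), 'turn z', np.float64(0.0066))
```

View pics/w1.png

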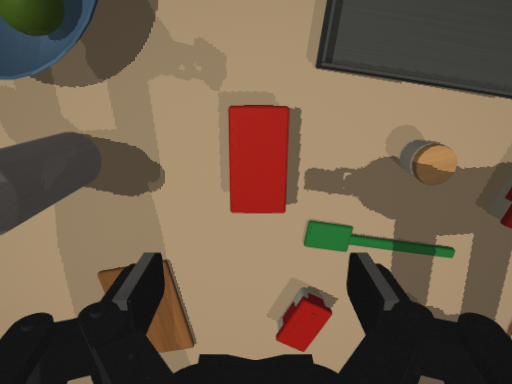

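The wrist view shows the large container at (259,160), the small jar at (433,163), the small container at (304,318) and the spoon at (380,240). Positions agree within about 2 mm across the three cameras. Descending on the large container.

>>> jog_arm([
  [[1.5,3,40],[0,0,0.006]],
  [[1.5,3,85],[0,0,0.006]],
  [[1.5,3,130],[0,0,0.006]],
  [[1.5,3,165],[0,0,0.006]],
  [[1.5,3,195],[0,0,0.006]],
  [[1.5,3,215],[0,0,0.006]],
  [[1.5,3,228],[0,0,0.006]],
  [[1.5,3,237],[0,0,0.006]],
  [[1.5,3,237],[0,0,0.006]],
  [[1.5,3,237],[0,0,0.006]],
])

```text
time: 3.15
tool_pos: [659.0, 175.1, 15.6]
tcp_rot: [-180.0, -0.1, 7.0]
ft_force: [0.9, 0.1, 0.3]
finger_gap: 84.8
grip_force: 0.0
```

>>> jog_arm([
  [[0,0,0],[0,0,0]],
  [[0,0,0],[0,0,0]],
  [[0,0,0],[0,0,0]],
  [[0,0,0],[0,0,0]],
  [[0,0,0],[0,0,0]],
  [[0,0,0],[0,0,0]],
], grip=55, force=40)

```text
time: 3.75
tool_pos: [659.7, 175.8, 16.5]
tcp_rot: [-180.0, -0.2, 7.0]
ft_force: [-1.8, 1.5, 5.4]
finger_gap: 63.3
grip_force: 46.3
```

>>> jog_arm([
  [[0,0,0],[0,0,0]],
  [[0,0,0],[0,0,0]],
  [[0,0,0],[0,0,0]],
  [[0,0,5],[0,0,0]],
  [[0,0,10],[0,0,0]],
  [[0,0,10],[0,0,0]],
], grip=80)

```text
time: 4.35
tool_pos: [657.2, 174.9, 2.6]
tcp_rot: [180.0, 0.1, 7.0]
ft_force: [-0.6, 0.1, -0.2]
finger_gap: 80.2
grip_force: 0.0
```

```bash
python3 - <<'E'
from h import *
from bench import r
s,p,d,P=wrist(r,"w2")
print(s["tool_pos"],s["tcp_rot"],s["finger_gap"])
print(find(p,d,P,0,46,(657,180)))
p,d=r.snapshot("top");c=r.camera_params("top");print(find(p,d,cloud(d,c,c["pose"]),0,46,(657,180)))
E
```

```text
[657.16830756 174.89690998   2.63787657] [1.79990260e+02 1.35273824e-01 6.97496758e+00] 80.15369171284563
((array([672.3, 177. ,  47.2,  91.7,  64.6,   7.1]), 37620), array([682.07404195, 178.10912915]))
((array([619.7, 172.5,  45.5,  62.8,  48.1, -80. ]), 259), array([618.71419632, 171.38132849]))
```

View pics/w2.png

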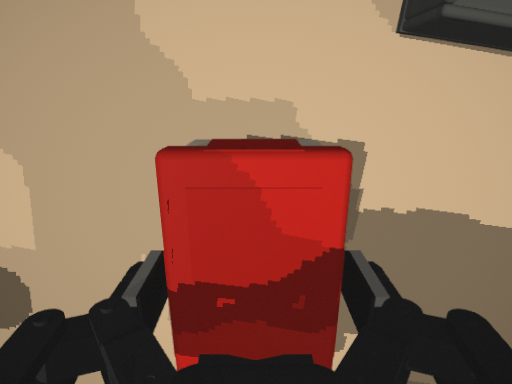

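The container sits between the fingers, centred at about column 256 with its far edge at row 148 (+61 mm). Closing and lifting.

>>> jog_arm([
  [[0,0,0],[0,0,0]],
  [[0,0,0],[0,0,0]],
  [[0,0,0],[0,0,0]],
  [[0,0,0],[0,0,0]],
  [[0,0,0],[0,0,0]],
  [[0,0,-15],[0,0,0]],
  [[0,0,-40],[0,0,0]],
  [[0,0,-70],[0,0,0]],
  [[0,0,-90],[0,0,0]],
  [[0,0,-90],[0,0,0]],
], grip=55, force=45)

```text
time: 5.45
tool_pos: [661.0, 175.6, 99.6]
tcp_rot: [-180.0, -0.4, 7.0]
ft_force: [0.2, 0.5, -1.7]
finger_gap: 63.4
grip_force: 50.9
```

```bash
python3 - <<'E'
from h import *
from bench import r
s=r.sense();print(s["tool_pos"],s["tcp_rot"],s["finger_gap"],s["ft_force"])
p,d=r.snapshot("scene");c=r.camera_params("scene");P=cloud(d,c,c["pose"])
print(find(p,d,P,0,140,(657,180),dz=30))
print(plan(s,[410,306.5,150],18.9))
E
```

```text
[661.01021279 175.6415545   99.63261211] [-179.97441405   -0.42199377    6.97838074] 63.38289142120908 [ 0.24569394  0.49750967 -1.72607481]
((array([687.1, 177.7, 141.2,  69.4,  65.6,   5.6]), 1066), array([692.6964403 , 178.57291279]))
('shift', array([-232.9, -160.4,  -52. ]), 'turn z', np.float64(-0.2081))
```

>>> jog_arm([
  [[-35,-24,-20],[0,0,-0.03]],
  [[-80,-55,-20],[0,0,-0.07]],
  [[-120,-83,-20],[0,0,-0.11]],
  [[-160,-110,-20],[0,0,-0.14]],
  [[-195,-134,-20],[0,0,-0.17]],
  [[-220,-151,-20],[0,0,-0.2]],
  [[-233,-160,-20],[0,0,-0.208]],
  [[-233,-160,-20],[0,0,-0.208]],
  [[-233,-160,-20],[0,0,-0.208]],
  [[-233,-160,-20],[0,0,-0.208]],
])

```text
time: 6.5
tool_pos: [408.5, 305.0, 114.0]
tcp_rot: [180.0, 0.0, 18.8]
ft_force: [0.3, -0.3, -1.9]
finger_gap: 63.6
grip_force: 50.9
```

>>> jog_arm([
  [[0,0,20],[0,0,0]],
  [[0,0,40],[0,0,0]],
  [[0,0,50],[0,0,0]],
  [[0,0,50],[0,0,0]],
  [[0,0,50],[0,0,0]],
  [[0,0,50],[0,0,0]],
  [[0,0,50],[0,0,0]],
  [[0,0,50],[0,0,0]],
])

```text
time: 7.3
tool_pos: [408.0, 306.0, 65.1]
tcp_rot: [-180.0, -0.1, 18.9]
ft_force: [-0.0, -0.6, -1.8]
finger_gap: 63.5
grip_force: 50.9
```

```bash
python3 - <<'E'
from h import *
from bench import r
s,p,d,P=wrist(r,"w3")
for i in range(4):print(r.sense()["tool_pos"],end=' ');r.snapshot("top")
print(s["tool_pos"],s["tcp_rot"],s["finger_gap"],s["ft_force"])
print(plan(s,[410,306.5,13],18.9))
print(find(p,d,P,14,10,(410,307)))
E
```

```text
[407.88340907 305.91301562  64.9019774 ] [407.74988985 305.84072395  64.74527124] [407.68094486 305.81794997  64.6436616 ] [407.60097155 305.76995618  64.50703074] [408.04680349 305.98707679  65.10155137] [-1.79983489e+02 -8.00343485e-02  1.88967552e+01] 63.471027975275 [-0.00590358 -0.61582998 -1.77640662]
('shift', array([ 1.9,  0.2, 52.1]), 'turn z', np.float64(-0.0001))
((array([465.6, 326.3,  10.9, 100.1,  34.1, -71.2]), 8561), array([467.48342664, 326.89505293]))
```

View pics/w3.png

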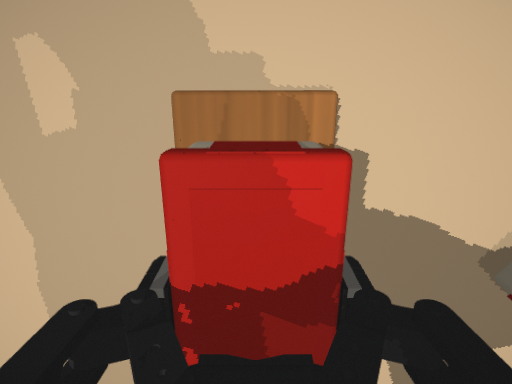

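The wrist view shows the container at (256,250), aligned with the board, whose far edge is at row 92. The board centre from this view, (410.8,307.5), agrees with the earlier values. Lowering.

>>> jog_arm([
  [[2,0,15],[0,0,0]],
  [[2,0,30],[0,0,0]],
  [[2,0,38],[0,0,0]],
  [[2,0,43],[0,0,0]],
  [[2,0,46],[0,0,0]],
  [[2,0,48],[0,0,0]],
  [[2,0,48],[0,0,0]],
  [[2,0,48],[0,0,0]],
])

```text
time: 8.35
tool_pos: [409.7, 306.5, 16.7]
tcp_rot: [-180.0, -0.0, 18.9]
ft_force: [-0.5, -0.0, -1.8]
finger_gap: 63.6
grip_force: 50.9
```

>>> jog_arm([
  [[0,0,0.5],[0,0,0]],
  [[0,0,1],[0,0,0]],
  [[0,0,1.5],[0,0,0]],
  [[0,0,1.5],[0,0,0]],
])

```text
time: 8.75
tool_pos: [409.4, 306.3, 14.8]
tcp_rot: [-180.0, 0.0, 18.9]
ft_force: [-0.6, -0.4, -2.4]
finger_gap: 63.4
grip_force: 50.9
```

Still no contact; going lower in small steps.

>>> jog_arm([
  [[0,0,0.7],[0,0,0]],
  [[0,0,1.4],[0,0,0]],
  [[0,0,2],[0,0,0]],
  [[0,0,2],[0,0,0]],
])

```text
time: 9.15
tool_pos: [409.5, 306.4, 14.5]
tcp_rot: [180.0, 0.0, 18.9]
ft_force: [-9.9, -7.0, 17.6]
finger_gap: 63.5
grip_force: 53.2
```

>>> jog_arm([
  [[0,0,-1],[0,0,0]],
  [[0,0,-1],[0,0,0]],
])

```text
time: 9.35
tool_pos: [409.7, 306.5, 14.5]
tcp_rot: [-180.0, -0.0, 18.9]
ft_force: [-4.4, -1.5, 7.5]
finger_gap: 63.5
grip_force: 52.0
```

>>> jog_arm([
  [[0,0,0],[0,0,0]],
  [[0,0,0],[0,0,0]],
  [[0,0,0],[0,0,0]],
  [[0,0,0],[0,0,0]],
  [[0,0,-10],[0,0,0]],
  [[0,0,-50],[0,0,0]],
  [[0,0,-95],[0,0,0]],
  [[0,0,-140],[0,0,0]],
  [[0,0,-180],[0,0,0]],
  [[0,0,-180],[0,0,0]],
], grip=84)

```text
time: 10.35
tool_pos: [412.8, 308.4, 202.2]
tcp_rot: [-179.9, -0.7, 18.9]
ft_force: [1.3, 1.4, -0.1]
finger_gap: 83.9
grip_force: 0.0
```

```bash
python3 - <<'E'
from h import *
from bench import r
s,p,d,P=wrist(r,"w4")
print(s["tool_pos"],s["tcp_rot"],s["finger_gap"])
print(find(p,d,P,0,56,(410,307)),find(p,d,P,14,10,(410,307)))
m=(abs(P[...,2]-10)<4)&(hsv(p)[...,0]>8)&(hsv(p)[...,0]<20)&(hsv(p)[...,1]>110)&(np.hypot(P[...,0]-410,P[...,1]-306)<100)
print(rect(m,P))
n=r.snapshot("scene");c=r.camera_params("scene");print(find(*n,cloud(n[1],c,c["pose"]),0,56,(410,307)))
print(plan(s,[660.5,-161.3,200],-13.6))
E
```

```text
[412.8412478  308.38810468 202.1694655 ] [-179.85026517   -0.69928521   18.89786257] 83.93353286003499
((array([410.3, 306.2,  57.2, 118.4,  64.1,  18.9]), 8341), array([413.92331598, 307.49278103])) ((array([410.8, 307.1,  10.9, 149.3, 100.6,  18.9]), 4708), array([432.7199178 , 315.92033289]))
(array([411. , 307.5,  10.9, 148.7, 100. ,  18.9]), 4577)
((array([411.5, 305.5,  56. , 124.2,  64.2,  18.7]), 1129), array([414.62466514, 305.79545147]))
('shift', array([ 82.2, 524.6,   1.8]), 'turn z', np.float64(0.5672))
```

View pics/w4.png

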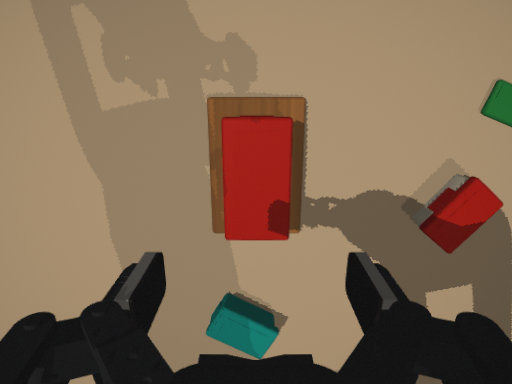

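The large container at (257,178) is centred on the board within 1 mm and parallel to it. Next the medium one.

>>> jog_arm([
  [[8,45,0],[0,0,0.05]],
  [[16,95,0],[0,0,0.11]],
  [[23,145,0],[0,0,0.16]],
  [[31,195,0],[0,0,0.22]],
  [[39,245,0],[0,0,0.27]],
  [[47,295,0],[0,0,0.32]],
  [[54,345,0],[0,0,0.37]],
  [[62,395,0],[0,0,0.43]],
  [[70,445,0],[0,0,0.48]],
  [[77,490,0],[0,0,0.53]],
])

```text
time: 11.45
tool_pos: [640.4, -133.8, 191.6]
tcp_rot: [-180.0, 0.2, -11.6]
ft_force: [0.6, 0.9, 0.0]
finger_gap: 84.2
grip_force: 0.0
```

>>> jog_arm([
  [[18,30,0],[0,0,0.035]],
  [[18,30,0],[0,0,0.035]],
  [[18,30,0],[0,0,0.035]],
  [[18,30,0],[0,0,0.035]],
  [[18,30,0],[0,0,0.035]],
  [[18,30,0],[0,0,0.035]],
  [[18,30,0],[0,0,0.035]],
])

```text
time: 12.15
tool_pos: [652.5, -164.2, 194.1]
tcp_rot: [180.0, -0.0, -13.4]
ft_force: [0.7, 0.5, -0.2]
finger_gap: 84.0
grip_force: 0.0
```

```bash
python3 - <<'E'
from h import *
from bench import r
s,p,d,P=wrist(r,"w5")
print(s["tool_pos"],s["tcp_rot"])
f=find(p,d,P,0,42,(660,-161));print(f,find(p,d,P,17,50,(680,-12)))
print(plan(s,[*f[0][0][:2],4],f[0][0][5]))
E
```

```text
[ 652.49304594 -164.18723494  194.13366012] [ 1.79999012e+02 -2.12327901e-02 -1.34077626e+01]
((array([ 660.8, -162.4,   43.3,   97.5,   56. ,  -13.2]), 5940), array([ 663.64312589, -163.08013033])) ((array([681.9, -13.8,  51.2,  46.2,  43.8,  74.5]), 1820), array([682.05057466, -15.2633589 ]))
('shift', array([  7.6,  -3.7, 190.1]), 'turn z', np.float64(-0.0036))
```

>>> jog_arm([
  [[7.5,-3,40],[0,0,0]],
  [[7.5,-3,85],[0,0,0]],
  [[7.5,-3,120],[0,0,0]],
  [[7.5,-3,148],[0,0,0]],
  [[7.5,-3,168],[0,0,0]],
  [[7.5,-3,180],[0,0,0]],
  [[7.5,-3,187],[0,0,0]],
  [[7.5,-3,189],[0,0,0]],
  [[7.5,-3,189],[0,0,0]],
  [[7.5,-3,189],[0,0,0]],
])

```text
time: 13.2
tool_pos: [661.6, -164.2, 6.4]
tcp_rot: [180.0, -0.1, -13.5]
ft_force: [-0.5, -0.1, 0.5]
finger_gap: 83.6
grip_force: 0.0
```

>>> jog_arm([
  [[0,0,0],[0,0,0]],
  [[0,0,0],[0,0,0]],
  [[0,0,0],[0,0,0]],
  [[0,0,0],[0,0,0]],
  [[0,0,0],[0,0,0]],
  [[0,0,0],[0,0,0]],
  [[0,0,0],[0,0,0]],
], grip=48)

```text
time: 13.9
tool_pos: [661.2, -164.0, 5.9]
tcp_rot: [-180.0, -0.1, -13.5]
ft_force: [-0.2, 1.1, 5.8]
finger_gap: 55.0
grip_force: 49.5
```

>>> jog_arm([
  [[0,0,-10],[0,0,0]],
  [[0,0,-30],[0,0,0]],
  [[0,0,-70],[0,0,0]],
  [[0,0,-110],[0,0,0]],
  [[0,0,-135],[0,0,0]],
  [[0,0,-150],[0,0,0]],
  [[0,0,-150],[0,0,0]],
  [[0,0,-150],[0,0,0]],
  [[0,0,-150],[0,0,0]],
])

```text
time: 14.8
tool_pos: [659.0, -163.4, 151.8]
tcp_rot: [-180.0, 0.3, -13.5]
ft_force: [-0.1, -0.4, -2.6]
finger_gap: 55.1
grip_force: 48.8
```

```bash
python3 - <<'E'
from h import *
from bench import r
s,p,d,P=wrist(r)
print(s["tool_pos"],s["tcp_rot"],s["finger_gap"])
T=pose(s);m=red(p)&(d>0)&(d<250);Q=(P[m]-T[:3,3])@T[:3,:3]
top=np.median(Q[:,2]);Q=Q[abs(Q[:,2]-top)<5];print("obj in tool: xmax",np.percentile(Q[:,0],99.5),"y",np.percentile(Q[:,1],[.5,99.5]),"z",top,Q[:,0].min())
print(plan(s,[410.3,306.8,160],18.9))
E
```

```text
[ 658.98187624 -163.3853079   151.7932077 ] [-179.97884487    0.25318418  -13.47649585] 55.06338720465869
obj in tool: xmax 47.96972477725724 y [-26.64903431  27.59892   ] z -37.20240960180051 -32.462939666853
('shift', array([-351.4, -399.3,   -6.5]), 'turn z', np.float64(-0.5651))
```

>>> jog_arm([
  [[-28,-32,0],[0,0,-0.045]],
  [[-60,-68,0],[0,0,-0.1]],
  [[-92,-105,0],[0,0,-0.15]],
  [[-124,-141,0],[0,0,-0.2]],
  [[-156,-177,0],[0,0,-0.25]],
  [[-188,-214,0],[0,0,-0.3]],
  [[-220,-250,0],[0,0,-0.355]],
  [[-252,-286,0],[0,0,-0.405]],
  [[-284,-323,0],[0,0,-0.455]],
  [[-314,-357,0],[0,0,-0.505]],
])

```text
time: 15.85
tool_pos: [436.2, 257.8, 153.5]
tcp_rot: [180.0, 0.1, 15.6]
ft_force: [0.8, -0.1, -1.7]
finger_gap: 55.5
grip_force: 48.8
```

>>> jog_arm([
  [[-42,-20,15],[0,0,-0.04]],
  [[-51,-24,25],[0,0,-0.06]],
  [[-51,-24,30],[0,0,-0.06]],
  [[-51,-24,30],[0,0,-0.06]],
  [[-51,-24,30],[0,0,-0.06]],
  [[-51,-24,30],[0,0,-0.06]],
  [[-51,-24,30],[0,0,-0.06]],
  [[-51,-24,30],[0,0,-0.06]],
])

```text
time: 16.65
tool_pos: [383.5, 265.9, 125.2]
tcp_rot: [-180.0, -0.0, 18.8]
ft_force: [0.3, -0.2, -1.5]
finger_gap: 55.3
grip_force: 48.8
```

```bash
python3 - <<'E'
from h import *
from bench import r
s=r.sense()
print(s["tool_pos"],s["tcp_rot"],s["finger_gap"])
print(plan(s,[410.8,307,64],18.9))
E
```

```text
[383.45268652 265.85309244 125.18572368] [-1.79994368e+02 -3.64749606e-02  1.88409910e+01] 55.33919612963185
('shift', array([ 39.1, -30.1,  61.2]), 'turn z', np.float64(-0.001))
```

>>> jog_arm([
  [[20,-15,0],[0,0,0]],
  [[39,-30,0],[0,0,0]],
  [[39,-30,10],[0,0,0]],
  [[39,-30,25],[0,0,0]],
  [[39,-30,38],[0,0,0]],
  [[39,-30,46],[0,0,0]],
  [[39,-30,50],[0,0,0]],
  [[39,-30,50],[0,0,0]],
  [[39,-30,50],[0,0,0]],
])

```text
time: 17.55
tool_pos: [410.2, 307.1, 75.2]
tcp_rot: [-180.0, -0.0, 18.9]
ft_force: [0.6, 0.1, -1.7]
finger_gap: 55.3
grip_force: 48.9
```

```bash
python3 - <<'E'
from h import *
from bench import r
s=r.sense()
print(plan(s,[410.8,307,62],18.9))
E
```

```text
('shift', array([ 0.6,  0.3, 13.2]), 'turn z', np.float64(-0.0003))
```

>>> jog_arm([
  [[0.5,0,5],[0,0,0]],
  [[0.5,0,9],[0,0,0]],
  [[0.5,0,11],[0,0,0]],
  [[0.5,0,12],[0,0,0]],
  [[0.5,0,12.7],[0,0,0]],
  [[0.5,0,13],[0,0,0]],
  [[0.5,0,13],[0,0,0]],
])

```text
time: 18.25
tool_pos: [410.5, 307.3, 61.9]
tcp_rot: [-180.0, -0.0, 18.9]
ft_force: [0.2, 0.5, -2.2]
finger_gap: 55.7
grip_force: 49.0
```

>>> jog_arm([
  [[0,0,0.5],[0,0,0]],
  [[0,0,1],[0,0,0]],
  [[0,0,1.4],[0,0,0]],
  [[0,0,1.4],[0,0,0]],
])

```text
time: 18.65
tool_pos: [410.6, 307.3, 61.8]
tcp_rot: [180.0, -0.0, 18.9]
ft_force: [-6.6, -4.9, 11.5]
finger_gap: 55.2
grip_force: 50.6
```

>>> jog_arm([
  [[0,0,-0.9],[0,0,0]],
  [[0,0,-0.9],[0,0,0]],
])

```text
time: 18.85
tool_pos: [410.7, 307.4, 61.8]
tcp_rot: [-180.0, -0.0, 18.9]
ft_force: [-2.5, 0.2, 2.4]
finger_gap: 55.6
grip_force: 49.6
```

>>> jog_arm([
  [[0,0,0],[0,0,0]],
  [[0,0,0],[0,0,0]],
  [[0,0,0],[0,0,0]],
  [[0,0,0],[0,0,0]],
  [[0,0,-10],[0,0,0]],
  [[0,0,-50],[0,0,0]],
  [[0,0,-95],[0,0,0]],
  [[0,0,-120],[0,0,0]],
  [[0,0,-130],[0,0,0]],
  [[0,0,-130],[0,0,0]],
], grip=84)

```text
time: 19.85
tool_pos: [411.4, 307.8, 193.3]
tcp_rot: [-180.0, -0.2, 18.9]
ft_force: [-0.6, 0.3, -0.2]
finger_gap: 83.8
grip_force: 0.0
```

```bash
python3 - <<'E'
from h import *
from bench import r
s,p,d,P=wrist(r,"w6")
print(s["tool_pos"],s["tcp_rot"],s["finger_gap"])
print(find(p,d,P,0,98,(410,307)),find(p,d,P,14,10,(410,307)))
print(find(p,d,P,0,38,(440,89)))
print(plan(s,[440,89,190],-20.6))
E
```

```text
[411.35205522 307.76657765 193.30362878] [-179.95500621   -0.20000772   18.89783995] 83.81692154707956
((array([410.1, 306.6,  99.2,  97.5,  56.2,  18.8]), 8361), array([413.70717167, 307.98140695])) ((array([411. , 307.2,  10.9, 148.7, 100.4,  19. ]), 4694), array([434.71788841, 316.0673333 ]))
((array([439.5,  90. ,  38.6,  76.3,  47.4, -20.3]), 3191), array([440.47840377,  91.557073  ]))
('shift', array([-43.8, 216.3,   3. ]), 'turn z', np.float64(0.6894))
```

View pics/w6.png

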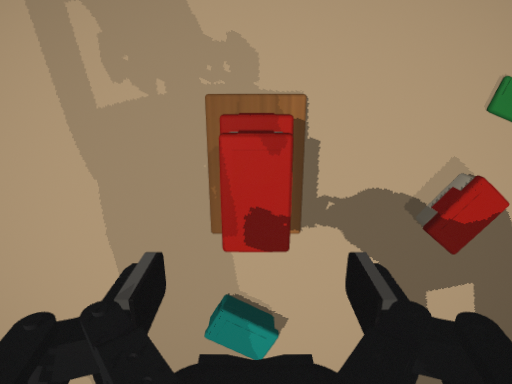

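The medium container at (256,192) is centred on the large one. Next the small one at (466,214).

>>> jog_arm([
  [[-7,36,0],[0,0,0.11]],
  [[-15,75,0],[0,0,0.24]],
  [[-23,115,0],[0,0,0.37]],
  [[-31,155,0],[0,0,0.49]],
  [[-38,190,0],[0,0,0.6]],
  [[-44,216,0],[0,0,0.689]],
  [[-44,216,0],[0,0,0.689]],
  [[-44,216,0],[0,0,0.689]],
  [[-44,216,0],[0,0,0.689]],
  [[-44,216,0],[0,0,0.689]],
])

```text
time: 20.9
tool_pos: [438.3, 89.5, 190.6]
tcp_rot: [180.0, 0.1, -20.5]
ft_force: [-0.5, 0.2, -0.2]
finger_gap: 84.3
grip_force: 0.0
```

>>> jog_arm([
  [[0,0,20],[0,0,0]],
  [[0,0,40],[0,0,0]],
  [[0,0,40],[0,0,0]],
  [[0,0,40],[0,0,0]],
  [[0,0,40],[0,0,0]],
  [[0,0,40],[0,0,0]],
], grip=72)

```text
time: 21.5
tool_pos: [439.5, 88.8, 152.5]
tcp_rot: [-180.0, -0.1, -20.6]
ft_force: [1.3, -0.6, 0.1]
finger_gap: 71.9
grip_force: 0.0
```

```bash
python3 - <<'E'
from h import *
from bench import r
s,p,d,P=wrist(r)
print(s["tool_pos"],s["tcp_rot"])
f=find(p,d,P,0,38,(440,89));print(f)
print(plan(s,[*f[0][0][:2],4],f[0][0][5]))
E
```

```text
[439.4966885   88.82676808 152.54343943] [-1.79951863e+02 -9.85876407e-02 -2.05582939e+01]
((array([439.2,  88.3,  39.2,  75.3,  46.1, -20.7]), 4684), array([441.49163276,  87.56053294]))
('shift', array([ -0.3,   0.7, 148.5]), 'turn z', np.float64(0.0025))
```

>>> jog_arm([
  [[-0.5,0.5,35],[0,0,0]],
  [[-0.5,0.5,75],[0,0,0]],
  [[-0.5,0.5,105],[0,0,0]],
  [[-0.5,0.5,125],[0,0,0]],
  [[-0.5,0.5,138],[0,0,0]],
  [[-0.5,0.5,145],[0,0,0]],
  [[-0.5,0.5,147],[0,0,0]],
  [[-0.5,0.5,147],[0,0,0]],
  [[-0.5,0.5,147],[0,0,0]],
])

```text
time: 22.45
tool_pos: [439.2, 88.4, 5.4]
tcp_rot: [-180.0, -0.1, -20.6]
ft_force: [0.4, 0.6, 0.4]
finger_gap: 72.1
grip_force: 0.0
```

>>> jog_arm([
  [[0,0,0],[0,0,0]],
  [[0,0,0],[0,0,0]],
  [[0,0,0],[0,0,0]],
  [[0,0,0],[0,0,0]],
  [[0,0,0],[0,0,0]],
  [[0,0,0],[0,0,0]],
  [[0,0,0],[0,0,0]],
], grip=38)

```text
time: 23.15
tool_pos: [438.9, 88.4, 5.2]
tcp_rot: [-180.0, -0.1, -20.6]
ft_force: [-1.1, -0.9, 6.1]
finger_gap: 45.6
grip_force: 47.0
```

>>> jog_arm([
  [[0,0,-10],[0,0,0]],
  [[0,0,-30],[0,0,0]],
  [[0,0,-70],[0,0,0]],
  [[0,0,-110],[0,0,0]],
  [[0,0,-140],[0,0,0]],
  [[0,0,-155],[0,0,0]],
  [[0,0,-155],[0,0,0]],
  [[0,0,-155],[0,0,0]],
  [[0,0,-155],[0,0,0]],
])

```text
time: 24.05
tool_pos: [437.0, 88.2, 157.7]
tcp_rot: [179.9, 0.1, -20.6]
ft_force: [0.3, -0.6, -1.7]
finger_gap: 45.4
grip_force: 46.3
```

```bash
python3 - <<'E'
from h import *
from bench import r
s,p,d,P=wrist(r)
print(s["tool_pos"],s["tcp_rot"],s["finger_gap"])
T=pose(s);m=red(p)&(d>0)&(d<250);Q=(P[m]-T[:3,3])@T[:3,:3]
top=np.median(Q[:,2]);Q=Q[abs(Q[:,2]-top)<5];print("obj in tool: xmax",np.percentile(Q[:,0],99.5),"y",np.percentile(Q[:,1],[.5,99.5]),"z",top,Q[:,0].min())
print(plan(s,[410.5,307,160],18.9))
E
```

```text
[436.99903256  88.19739994 157.69863154] [ 1.79934926e+02  1.38534165e-01 -2.05815255e+01] 45.43779594988519
obj in tool: xmax 38.2904279349834 y [-21.79979188  22.76650222] z -33.73225288071894 -33.42258385726924
('shift', array([-101.7, -195.5,   -2.3]), 'turn z', np.float64(-0.6891))
```

>>> jog_arm([
  [[-18,-34,0],[0,0,-0.12]],
  [[-38,-73,0],[0,0,-0.26]],
  [[-58,-112,0],[0,0,-0.39]],
  [[-78,-150,0],[0,0,-0.53]],
  [[-93,-178,0],[0,0,-0.63]],
  [[-101,-195,0],[0,0,-0.689]],
  [[-101,-195,0],[0,0,-0.689]],
  [[-101,-195,0],[0,0,-0.689]],
  [[-101,-195,0],[0,0,-0.689]],
  [[-101,-195,0],[0,0,-0.689]],
])

```text
time: 25.1
tool_pos: [412.2, 305.4, 159.0]
tcp_rot: [180.0, 0.0, 18.8]
ft_force: [-0.7, -0.8, -1.5]
finger_gap: 45.4
grip_force: 46.5
```

>>> jog_arm([
  [[0,0,15],[0,0,0]],
  [[0,0,30],[0,0,0]],
  [[0,0,38],[0,0,0]],
  [[0,0,40],[0,0,0]],
  [[0,0,40],[0,0,0]],
  [[0,0,40],[0,0,0]],
  [[0,0,40],[0,0,0]],
])

```text
time: 25.8
tool_pos: [412.5, 306.6, 120.0]
tcp_rot: [-180.0, -0.1, 18.9]
ft_force: [-0.4, 0.3, -2.0]
finger_gap: 45.1
grip_force: 46.5
```

```bash
python3 - <<'E'
from h import *
from bench import r
s=r.sense()
print(plan(s,[410.6,307,103],18.9))
E
```

```text
('shift', array([-1.7, -1. , 17. ]), 'turn z', np.float64(0.0))
```

>>> jog_arm([
  [[-1.5,-1,6],[0,0,0]],
  [[-1.5,-1,11],[0,0,0]],
  [[-1.5,-1,14],[0,0,0]],
  [[-1.5,-1,15],[0,0,0]],
  [[-1.5,-1,16],[0,0,0]],
  [[-1.5,-1,16.5],[0,0,0]],
  [[-1.5,-1,16.5],[0,0,0]],
])

```text
time: 26.5
tool_pos: [410.5, 306.9, 103.2]
tcp_rot: [-180.0, -0.0, 18.9]
ft_force: [-2.5, -1.4, 3.1]
finger_gap: 45.0
grip_force: 46.9
```

>>> jog_arm([
  [[0,0,0.5],[0,0,0]],
  [[0,0,1],[0,0,0]],
  [[0,0,1],[0,0,0]],
])

```text
time: 26.8
tool_pos: [410.5, 306.9, 103.2]
tcp_rot: [-180.0, -0.0, 18.9]
ft_force: [-5.9, -4.2, 13.0]
finger_gap: 45.2
grip_force: 48.2
```

>>> jog_arm([
  [[0,0,-0.9],[0,0,0]],
  [[0,0,-0.9],[0,0,0]],
])

```text
time: 27.0
tool_pos: [410.7, 307.0, 103.2]
tcp_rot: [-180.0, -0.1, 18.9]
ft_force: [-1.8, -0.4, 4.3]
finger_gap: 45.2
grip_force: 47.2
```

>>> jog_arm([
  [[0,0,0],[0,0,0]],
  [[0,0,0],[0,0,0]],
  [[0,0,0],[0,0,0]],
  [[0,0,0],[0,0,0]],
  [[0,0,-10],[0,0,0]],
  [[0,0,-40],[0,0,0]],
  [[0,0,-75],[0,0,0]],
  [[0,0,-95],[0,0,0]],
  [[0,0,-100],[0,0,0]],
  [[0,0,-100],[0,0,0]],
], grip=84)

```text
time: 28.0
tool_pos: [410.9, 307.1, 203.7]
tcp_rot: [-180.0, -0.1, 18.9]
ft_force: [-0.3, 0.5, -0.3]
finger_gap: 84.1
grip_force: 0.0
```

```bash
python3 - <<'E'
from h import *
from bench import r
s,p,d,P=wrist(r,"w7")
print(s["tool_pos"],s["tcp_rot"],s["finger_gap"])
print(find(p,d,P,0,136,(410,307)),find(p,d,P,14,10,(410,307)))
print(plan(s,[439,-75,200],-20))
E
```

```text
[410.87632788 307.12842237 203.74205685] [-1.79974965e+02 -1.20163683e-01  1.88966289e+01] 84.13916988597002
((array([411.3, 306.7, 137.1,  75.3,  46.1,  19.1]), 6598), array([414.10220409, 307.67611352])) ((array([411.2, 307.3,  10.9, 147.8, 100.4,  18.9]), 4491), array([433.77095858, 315.53834206]))
('shift', array([-97.2, 370.6,   3.4]), 'turn z', np.float64(0.6789))
```

View pics/w7.png

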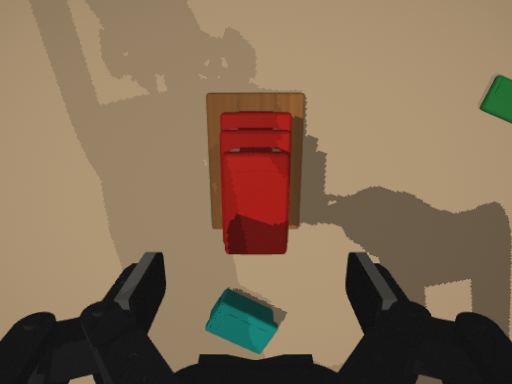

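The three-container stack at (256,200) is aligned. Next the wide jar.

>>> jog_arm([
  [[-11,42,0],[0,0,0.07]],
  [[-23,88,0],[0,0,0.16]],
  [[-35,134,0],[0,0,0.24]],
  [[-47,180,0],[0,0,0.33]],
  [[-59,226,0],[0,0,0.41]],
  [[-71,272,0],[0,0,0.5]],
  [[-83,318,0],[0,0,0.58]],
  [[-93,356,0],[0,0,0.65]],
  [[-97,371,0],[0,0,0.679]],
  [[-97,371,0],[0,0,0.679]],
])

```text
time: 29.05
tool_pos: [437.6, -77.4, 200.7]
tcp_rot: [180.0, 0.2, -20.2]
ft_force: [-0.3, 1.1, -0.4]
finger_gap: 84.2
grip_force: 0.0
```

>>> jog_arm([
  [[0,0,15],[0,0,0]],
  [[0,0,20],[0,0,0]],
  [[0,0,20],[0,0,0]],
  [[0,0,20],[0,0,0]],
  [[0,0,20],[0,0,0]],
  [[0,0,20],[0,0,0]],
])

```text
time: 29.65
tool_pos: [439.1, -75.4, 183.2]
tcp_rot: [-180.0, -0.1, -20.0]
ft_force: [-0.0, -0.4, 0.8]
finger_gap: 84.3
grip_force: 0.0
```

```bash
cat >>h.py <<'E'
def disc(p,d,P,z,near,rad,hue=16):
    h=hsv(p).astype(int);m=(abs(P[...,2]-z)<4)&(abs(h[...,0]-hue)<9)&(h[...,1]>70)&(d>0)&(np.hypot(P[...,0]-near[0],P[...,1]-near[1])<rad*1.4)
    q=P[m];c,rr=cv2.minEnclosingCircle(q[:,:2].astype(np.float32));return np.round([*c,rr,np.median(q[:,2])],1),len(q)
E
python3 - <<'E'
from h import *
from bench import r
s,p,d,P=wrist(r,"w8")
print(s["tool_pos"],s["tcp_rot"])
f=find(p,d,P,16,64,(439,-75));g=disc(p,d,P,64,(439,-75),32);print(f,g,disc(p,d,P,10,(448,-288),55) if (abs(P[...,2]-10)<4).any() else 0)
print(plan(s,[*g[0][:2],12],-20))
E
```

```text
[439.0546586  -75.3613077  183.16611695] [-1.79996028e+02 -5.06328601e-02 -1.99646251e+01]
((array([438.9, -76.4,  65. ,  63.1,  62.5, -62.3]), 4196), array([439.9649334, -77.0670777])) (array([438.5, -76.7,  31.9,  65. ]), 4189) (array([ 448.3, -287.6,   55.3,   10.6]), 10457)
('shift', array([ -0.2,   1.5, 171.2]), 'turn z', np.float64(0.0006))
```

View pics/w8.png

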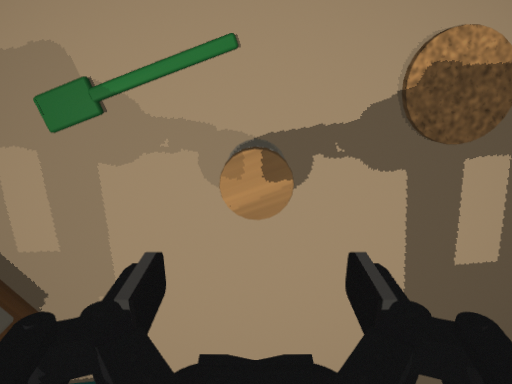

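The wrist view shows the wide jar at (257,184) and the trivet at (460,84), whose radius fits to 55.3 mm. The jar is centred between the fingers, so I descend.

>>> jog_arm([
  [[0,1,35],[0,0,0]],
  [[0,1,78],[0,0,0]],
  [[0,1,112],[0,0,0]],
  [[0,1,138],[0,0,0]],
  [[0,1,156],[0,0,0]],
  [[0,1,166],[0,0,0]],
  [[0,1,170],[0,0,0]],
  [[0,1,170],[0,0,0]],
  [[0,1,170],[0,0,0]],
])

```text
time: 30.6
tool_pos: [439.4, -76.8, 13.8]
tcp_rot: [-180.0, -0.1, -20.0]
ft_force: [0.4, 0.2, -0.3]
finger_gap: 83.8
grip_force: 0.0
```

>>> jog_arm([
  [[0,0,0],[0,0,0]],
  [[0,0,0],[0,0,0]],
  [[0,0,0],[0,0,0]],
  [[0,0,0],[0,0,0]],
  [[0,0,0],[0,0,0]],
  [[0,0,0],[0,0,0]],
  [[0,0,0],[0,0,0]],
], grip=55)

```text
time: 31.3
tool_pos: [439.4, -76.7, 14.0]
tcp_rot: [-180.0, -0.1, -20.0]
ft_force: [-0.8, 1.3, 4.7]
finger_gap: 63.1
grip_force: 48.5
```

>>> jog_arm([
  [[0,0,-10],[0,0,0]],
  [[0,0,-30],[0,0,0]],
  [[0,0,-60],[0,0,0]],
  [[0,0,-80],[0,0,0]],
  [[0,0,-90],[0,0,0]],
  [[0,0,-90],[0,0,0]],
  [[0,0,-90],[0,0,0]],
  [[0,0,-90],[0,0,0]],
])

```text
time: 32.1
tool_pos: [437.3, -76.2, 101.2]
tcp_rot: [180.0, 0.1, -20.0]
ft_force: [0.2, 0.6, -3.2]
finger_gap: 63.2
grip_force: 50.2
```

```bash
python3 - <<'E'
from h import *
from bench import r
s,p,d,P=wrist(r)
print(s["tool_pos"],s["tcp_rot"],s["finger_gap"])
z=64+s["tool_pos"][2]-13
g=disc(p,d,P,z,s["tool_pos"][:2],32);print(g,np.round((np.r_[g[0][:2],z]-s["tool_pos"])@pose(s)[:3,:3],1))
print(plan(s,[448.5,-287.7,s["tool_pos"][2]],-20))
E
```

```text
[437.307676   -76.22885301 101.2052657 ] [ 1.79993782e+02  1.44742015e-01 -2.00105400e+01] 63.16726630917974
(array([442.1, -71.9,  37.9, 152. ]), 16774) [  2.9  -5.7 -51. ]
('shift', array([ 82.9, 194.9,  -0.2]), 'turn z', np.float64(-0.0002))
```

>>> jog_arm([
  [[15,35,0],[0,0,0]],
  [[32,76,0],[0,0,0]],
  [[50,118,0],[0,0,0]],
  [[66,156,0],[0,0,0]],
  [[77,182,0],[0,0,0]],
  [[83,195,0],[0,0,0]],
  [[83,195,20],[0,0,0]],
  [[83,195,40],[0,0,0]],
  [[83,195,50],[0,0,0]],
  [[83,195,50],[0,0,0]],
])

```text
time: 33.15
tool_pos: [448.1, -286.3, 50.2]
tcp_rot: [-179.9, 0.3, -20.0]
ft_force: [0.2, 0.3, -2.7]
finger_gap: 63.1
grip_force: 50.7
```

>>> jog_arm([
  [[0,0,0],[0,0,0]],
  [[0,0,0],[0,0,0]],
  [[0,0,0],[0,0,0]],
  [[0,0,0],[0,0,0]],
])

```text
time: 33.55
tool_pos: [450.2, -288.5, 53.6]
tcp_rot: [180.0, -0.1, -20.0]
ft_force: [-0.6, 0.3, -2.0]
finger_gap: 62.9
grip_force: 50.7
```

```bash
python3 - <<'E'
from h import *
from bench import r
s=r.sense();print(s["tool_pos"],plan(s,[448.5,-287.7,24],-20))
E
```

```text
[ 450.17816178 -288.47959592   53.56322652] ('shift', array([-1.9, -0.2, 29.6]), 'turn z', np.float64(-0.0))
```

>>> jog_arm([
  [[-1,0,8],[0,0,0]],
  [[-1.5,0,17],[0,0,0]],
  [[-1.5,0,23],[0,0,0]],
  [[-1.5,0,26],[0,0,0]],
  [[-1.5,0,28],[0,0,0]],
  [[-1.5,0,29],[0,0,0]],
  [[-1.5,0,29],[0,0,0]],
  [[-1.5,0,29],[0,0,0]],
])

```text
time: 34.35
tool_pos: [448.3, -287.7, 24.1]
tcp_rot: [180.0, -0.0, -20.0]
ft_force: [-3.1, 2.2, 2.5]
finger_gap: 63.2
grip_force: 51.1
```

>>> jog_arm([
  [[0,0,0.5],[0,0,0]],
  [[0,0,1],[0,0,0]],
  [[0,0,1.3],[0,0,0]],
  [[0,0,1.3],[0,0,0]],
])

```text
time: 34.75
tool_pos: [448.4, -287.8, 24.0]
tcp_rot: [180.0, 0.0, -20.0]
ft_force: [-9.5, 6.4, 16.7]
finger_gap: 63.2
grip_force: 52.2
```

>>> jog_arm([
  [[0,0,-1.2],[0,0,0]],
  [[0,0,-1.2],[0,0,0]],
])

```text
time: 34.95
tool_pos: [448.7, -288.0, 24.0]
tcp_rot: [180.0, -0.1, -20.0]
ft_force: [-2.0, 1.3, 4.0]
finger_gap: 62.9
grip_force: 51.3
```

>>> jog_arm([
  [[0,0,0],[0,0,0]],
  [[0,0,0],[0,0,0]],
  [[0,0,0],[0,0,0]],
  [[0,0,0],[0,0,0]],
  [[0,0,-10],[0,0,0]],
  [[0,0,-50],[0,0,0]],
  [[0,0,-95],[0,0,0]],
  [[0,0,-140],[0,0,0]],
  [[0,0,-170],[0,0,0]],
  [[0,0,-170],[0,0,0]],
], grip=84)

```text
time: 35.95
tool_pos: [451.0, -289.8, 200.8]
tcp_rot: [179.8, -0.6, -20.0]
ft_force: [0.3, 0.1, -0.0]
finger_gap: 84.2
grip_force: 0.0
```

```bash
python3 - <<'E'
from h import *
from bench import r
s,p,d,P=wrist(r,"w9")
print(s["tool_pos"],s["tcp_rot"],s["finger_gap"])
print(disc(p,d,P,74,(448,-288),32),disc(p,d,P,10,(448,-288),55))
print(plan(s,[681,-12.5,200],-20))
E
```

```text
[ 450.97047381 -289.77056938  200.82686034] [179.80656926  -0.58946274 -20.00548625] 84.17158702355039
(array([ 447.9, -288.3,   31.8,   75. ]), 3941) (array([ 448. , -288.2,   55. ,   11. ]), 3823)
('shift', array([ 121.3, -339.2,    0.9]), 'turn z', np.float64(-0.0001))
```

View pics/w9.png

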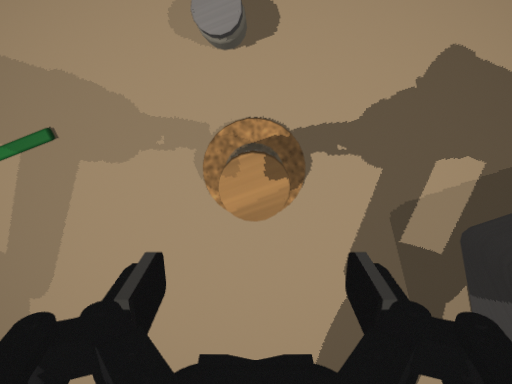

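The wide jar at (255,186) is centred on the trivet within 0.2 mm. Now the small jar.

>>> jog_arm([
  [[14,-40,0],[0,0,0]],
  [[30,-84,0],[0,0,0]],
  [[46,-129,0],[0,0,0]],
  [[62,-174,0],[0,0,0]],
  [[78,-219,0],[0,0,0]],
  [[94,-264,0],[0,0,0]],
  [[108,-303,0],[0,0,0]],
  [[118,-330,0],[0,0,0]],
  [[121,-339,0],[0,0,0]],
  [[121,-339,0],[0,0,0]],
])

```text
time: 37.0
tool_pos: [677.5, -9.4, 191.9]
tcp_rot: [180.0, 0.1, -19.9]
ft_force: [0.0, 0.7, 0.4]
finger_gap: 83.9
grip_force: 0.0
```

>>> jog_arm([
  [[0,0,20],[0,0,0]],
  [[0,0,30],[0,0,0]],
  [[0,0,30],[0,0,0]],
  [[0,0,30],[0,0,0]],
  [[0,0,30],[0,0,0]],
  [[0,0,30],[0,0,0]],
], grip=72)

```text
time: 37.6
tool_pos: [678.4, -10.9, 164.8]
tcp_rot: [-180.0, -0.1, -20.0]
ft_force: [0.1, -0.1, -0.2]
finger_gap: 72.0
grip_force: 0.0
```

```bash
python3 - <<'E'
from h import *
from bench import r
s,p,d,P=wrist(r,"w10")
print(s["tool_pos"],s["tcp_rot"])
g=disc(p,d,P,50,(681,-12),23);print(g)
print(plan(s,[*g[0][:2],9],-20))
E
```

```text
[678.4052095  -10.86707629 164.790621  ] [-1.79977886e+02 -9.13046936e-02 -2.00272459e+01]
(array([680.9, -13.2,  22.9,  51. ]), 2248)
('shift', array([  2.9,   1.4, 155.8]), 'turn z', np.float64(-0.0005))
```

>>> jog_arm([
  [[3,1.5,35],[0,0,0]],
  [[3,1.5,75],[0,0,0]],
  [[3,1.5,105],[0,0,0]],
  [[3,1.5,128],[0,0,0]],
  [[3,1.5,143],[0,0,0]],
  [[3,1.5,151],[0,0,0]],
  [[3,1.5,154],[0,0,0]],
  [[3,1.5,154],[0,0,0]],
  [[3,1.5,154],[0,0,0]],
])

```text
time: 38.55
tool_pos: [681.4, -13.0, 11.3]
tcp_rot: [-180.0, -0.1, -20.0]
ft_force: [-0.1, -0.0, 0.5]
finger_gap: 72.0
grip_force: 0.0
```

>>> jog_arm([
  [[0,0,0],[0,0,0]],
  [[0,0,0],[0,0,0]],
  [[0,0,0],[0,0,0]],
  [[0,0,0],[0,0,0]],
  [[0,0,0],[0,0,0]],
  [[0,0,0],[0,0,0]],
  [[0,0,0],[0,0,0]],
], grip=38)

```text
time: 39.25
tool_pos: [681.2, -13.0, 10.9]
tcp_rot: [-180.0, -0.1, -20.0]
ft_force: [-0.0, -0.1, 6.1]
finger_gap: 44.7
grip_force: 46.1
```

>>> jog_arm([
  [[0,0,-10],[0,0,0]],
  [[0,0,-30],[0,0,0]],
  [[0,0,-70],[0,0,0]],
  [[0,0,-110],[0,0,0]],
  [[0,0,-140],[0,0,0]],
  [[0,0,-150],[0,0,0]],
  [[0,0,-150],[0,0,0]],
  [[0,0,-150],[0,0,0]],
])

```text
time: 40.05
tool_pos: [679.2, -12.9, 157.4]
tcp_rot: [180.0, 0.2, -20.0]
ft_force: [0.4, 0.5, -1.7]
finger_gap: 45.0
grip_force: 46.2
```

```bash
python3 - <<'E'
from h import *
from bench import r
s=r.sense()
print(s["tool_pos"],s["tcp_rot"],s["finger_gap"])
print(plan(s,[448.3,-288,150],-20))
E
```

```text
[679.16516792 -12.85718805 157.40434943] [ 1.79961541e+02  1.58597586e-01 -2.00080667e+01] 44.97766552003956
('shift', array([-122.8,  337.5,    8. ]), 'turn z', np.float64(-0.0001))
```

>>> jog_arm([
  [[-14,40,0],[0,0,0]],
  [[-30,84,0],[0,0,0]],
  [[-46,129,0],[0,0,0]],
  [[-62,174,0],[0,0,0]],
  [[-78,219,0],[0,0,0]],
  [[-94,260,0],[0,0,0]],
  [[-108,298,0],[0,0,0]],
  [[-118,326,0],[0,0,0]],
  [[-123,338,0],[0,0,0]],
  [[-123,338,0],[0,0,0]],
])

```text
time: 41.05
tool_pos: [447.1, -288.8, 157.4]
tcp_rot: [-179.9, 0.2, -20.2]
ft_force: [0.3, 0.8, 0.2]
finger_gap: 45.1
grip_force: 46.4
```

>>> jog_arm([
  [[0,0,20],[0,0,0]],
  [[0,0,40],[0,0,0]],
  [[0,0,52],[0,0,0]],
  [[0,0,55],[0,0,0]],
  [[0,0,55],[0,0,0]],
  [[0,0,55],[0,0,0]],
  [[0,0,55],[0,0,0]],
])

```text
time: 41.75
tool_pos: [449.8, -288.9, 105.7]
tcp_rot: [180.0, -0.1, -20.0]
ft_force: [-0.1, -0.0, -1.7]
finger_gap: 44.9
grip_force: 46.4
```

```bash
python3 - <<'E'
from h import *
from bench import r
s=r.sense();print(s["tool_pos"],plan(s,[448.3,-288.1,85],-20))
E
```

```text
[ 449.76277219 -288.85074002  105.72465976] ('shift', array([-1.7, -0.2, 20.7]), 'turn z', np.float64(0.0))
```

>>> jog_arm([
  [[-1.5,0,7],[0,0,0]],
  [[-1.5,0,13],[0,0,0]],
  [[-1.5,0,16.5],[0,0,0]],
  [[-1.5,0,18.5],[0,0,0]],
  [[-1.5,0,19.7],[0,0,0]],
  [[-1.5,0,20],[0,0,0]],
  [[-1.5,0,20],[0,0,0]],
])

```text
time: 42.45
tool_pos: [447.8, -288.1, 84.9]
tcp_rot: [180.0, -0.0, -20.0]
ft_force: [-1.4, 0.7, 2.2]
finger_gap: 45.3
grip_force: 46.4
```

>>> jog_arm([
  [[0,0,0.5],[0,0,0]],
  [[0,0,1],[0,0,0]],
  [[0,0,1],[0,0,0]],
])

```text
time: 42.75
tool_pos: [448.0, -288.2, 84.9]
tcp_rot: [180.0, -0.1, -20.0]
ft_force: [-4.1, 2.7, 9.6]
finger_gap: 45.1
grip_force: 47.2
```

>>> jog_arm([
  [[0,0,-0.8],[0,0,0]],
  [[0,0,-0.8],[0,0,0]],
])

```text
time: 42.95
tool_pos: [447.9, -288.2, 84.8]
tcp_rot: [180.0, -0.0, -20.0]
ft_force: [-1.4, 1.7, 4.3]
finger_gap: 45.2
grip_force: 46.4
```

>>> jog_arm([
  [[0,0,0],[0,0,0]],
  [[0,0,0],[0,0,0]],
  [[0,0,0],[0,0,0]],
  [[0,0,0],[0,0,0]],
  [[0,0,-10],[0,0,0]],
  [[0,0,-45],[0,0,0]],
  [[0,0,-85],[0,0,0]],
  [[0,0,-110],[0,0,0]],
  [[0,0,-120],[0,0,0]],
  [[0,0,-120],[0,0,0]],
], grip=84)

```text
time: 43.95
tool_pos: [448.5, -288.6, 206.4]
tcp_rot: [179.9, -0.2, -20.0]
ft_force: [0.2, -0.7, -0.6]
finger_gap: 83.7
grip_force: 0.0
```

```bash
python3 - <<'E'
from h import *
from bench import r
s,p,d,P=wrist(r)
print(s["tool_pos"],disc(p,d,P,124,(448,-288),23),disc(p,d,P,10,(448,-288),55))
p,d=r.snapshot("scene");cv2.imwrite("pics/end.png",p);c=r.camera_params("scene");P=cloud(d,c,c["pose"])
for z in(56,98,136):print(find(p,d,P,0,z,(410,307)))
print(disc(p,d,P,124,(448,-288),23))
E
```

```text
[ 448.4780935  -288.63336573  206.39083856] (array([ 447.8, -288.6,   23.1,  125. ]), 2814) (array([ 448.3, -288.4,   55. ,   11. ]), 3732)
((array([411.9, 304.9,  55.5, 121.1,  63.2,  19.3]), 351), array([441.12566987, 303.57953292]))
((array([411.9, 305. ,  97.5,  99.5,  54.5,  19.7]), 311), array([434.17115246, 303.83448052]))
((array([412.2, 306. , 135.8,  79.3,  46.6,  19.6]), 568), array([414.91704863, 305.80638513]))
(array([ 448.9, -288. ,   23.7,  124.4]), 207)
```

View pics/end.png

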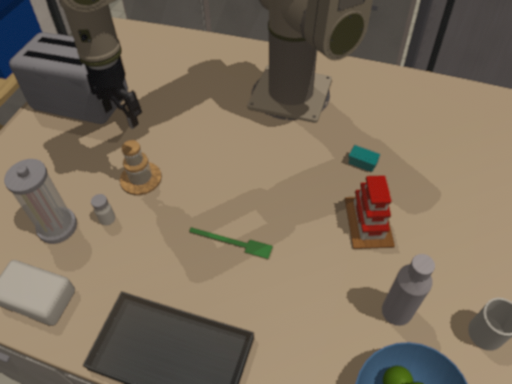

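The final view shows both stacks standing and centred, the containers at (373,210) and the jars at (136,165). The spoon at (230,240) and the bottle at (407,290) haven't moved, and the gripper is clear.

```bash
python3 -c "
from bench import r
print(r.hand_in())"
```

```text
the job is handed in; nothing more can be done
None
```

I handed the job in at about 44 s: both stacks are standing and centred to within about 1 mm by the wrist camera, and the spoon and bottle look unmoved in the final picture.

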